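# Clamp the cross-peen hammer in the cam vise

## Robot

A 6-joint arm with a two-finger parallel gripper is mounted at the origin on the work surface. World frame = base frame: x ahead of the robot, y to its left, z up, the work surface at z = 0. Lengths are in m, angles in degrees, forces in N, time in s.
With the tool pointing down it reaches from about 0.25 to 0.725 m from the base axis. Payload 9.7 kg.
Tool frame: the origin (TCP) lies at the very end of the fingers, on their centre line; the grasp point (between the pads) lies 19 mm behind it; y points along the fingers, x is the direction in which the jaws open and shut, and the axes are right-handed (so a half turn about y gives the same grasp; the last joint's range is limited). The gripper opens to 85 mm and grips with 20 to 120 N. Pads are 22 mm wide; open, the fingers measure 114 mm over their backs; the gripper's body (76 mm by 85 mm) begins 54 mm behind the grasp point. The pads swing forward as they close: fully open they stand 13 mm farther back than shut.
Start: joints at [-69.156, 4.979, 10.078, 95.1, 0, 90], TCP at [0.196, -0.514, 0.231] pointing down, gripper open.
Joint ranges: [-179.16, 179.16], [-48.56, 103.87], [-65.8, 70.77], [-126.05, 130.52], [-82.76, 87.17], [-180, 180]. Speed limits (degrees/s): [127.2, 127.2, 147.25, 180, 180, 180].

## Interface

Orientations are given as [roll, pitch, yaw] about the fixed x, y, z axes, in that order (R = Rz(yaw) Ry(pitch) Rx(roll)).
In Python, from workcell import bot gives the robot as it stands.
- The arm moves only by the shell command python3 -m jog 'ROWS' [FORCE]. ROWS is JSON, a list of rows, each a list of 7 numbers: the closure, from 0 (fully open) to 1 (shut), then the shift along the world's x, y, z in units of 25 mm (1.0 is 25 mm), then the turn, a rotation vector about the world's x, y, z in units of 5 degrees (1.0 is 5 degrees). A call has 1 to 5 rows; each row is the pose to reach, as a shift and turn from the pose commanded when the call began; what a row does not reach only later rows make up. A row lasts 1/10 s, in which the tool goes at most 50 mm and 8.59 degrees, less where a joint would pass 70% of its speed; a pose out of reach is approached as far as the arm can. A call with a gripper value outside its range is refused whole. The fingers move at their own pace and stop on an object; FORCE is the grip in N (left out, the last holds). Time passes only in rows, so rows that repeat a pose let the fingers close. It gives the time, the measured TCP pose, the force and the opening at its end, in the units of the state.
- bot.get_obs(): the state, without advancing time (a new reading comes with each control period).
- bot.camera(name): name is "scene" or "top"; returns (picture, depth): 420x560x3 uint8, red, green, blue; 420x560 float32, m along the optical axis (not along the pixel's ray), 0 where there is no reading.
- bot.camera_model(name): a dict with "fx", "fy", "cx", "cy" (pixels), "rvec" (rotation vector, rad) and "tvec" (3), from world to camera coordinates, as OpenCV has them. Camera axes: x right, y down, z forward; pixel columns grow to the right and rows downward; lengths in m; the calibration is good to about 2 mm. A picture is of the moment at which its call begins. camera_model takes no time and is no camera call.
- bot.job_done(): hands the job in, once; it reports no verdict.
Trained networks look in the newest picture that a camera, given by its name, has taken for a name from the list of things; names that differ only in an ending like _2 or _b are one class to them, and where a whole thing is asked for, a point or a joint stands for the part that bears it (a point fixed in the world has none). Each returns a list of dicts, best first, with "conf" (0 to 1); they miss things now and then, are a little off and sometimes report something else, mostly with a low value. They report only what shows in the picture. A call takes as long as a camera call.
- bot.regions_of(camera, label): "pixels" (420x560 bool, what is visible of it) and "point" ([row, column] in pixels, amid what is visible of it).
The state is a dict: "time": time; "q": joint angles; "qd": joint speeds; "joint_efforts": joint torques, N m; "ee_pos": TCP position; "tcp_rot": TCP orientation; "wrist_force": force on the tool from outside, world axes, zero at the start; "torque": the same for the moment, N m; "opening": finger opening in m.
Only numpy, scipy, OpenCV 4.12 (cv2) and the standard library are available. Lean on these libraries where they do the work, as an engineer would, in place of code of your own. Each camera call takes 0.05 s, during which the arm holds its last target. There are 200 camera calls.

## Task

Get the cross-peen hammer (the one with a wedge at one end of its head) out of the wooden rack and lay its head flat on the bed of the cam vise between the open jaws, handle pointing out of the open side. Then turn the vise's crank counter-clockwise (seen from above) until the follower rests in the middle of the cam's flat dwell, so that the head is clamped and the crank stays put, and let go. Leave the other hammer and everything else on the bench where it is.

Things in the scene. Friction and masses are not known exactly. Their poses are not given: they have to be found in the camera images.
- hammer: Cross-peen hammer, 156 mm long, about 0.36 kg, nearly all in the head; lies flat, z up. Steel head 64 mm along y, 26 mm in x and z: flat face at y = -32, wedge from y = +8 to an 8 mm wide edge at y = +32 mm. Wooden handle along +x: flat sides 16 mm apart, 20 mm high from x = 13 to 95, then a round 26 mm grip to x = 143 mm. Origin: under the head's centre, on the underside.
- hammer_head (a point): Centre of the cross-peen hammer's head, 13 mm above its underside; axes as the hammer.
- hammer_neck (a point): Point on the hammer's handle axis 50 mm from the centre of the head: the flat-sided part, 16 mm wide.
- planisher: The other hammer, to be left in the rack (within 30 mm of where it was): same handle, same size, but both ends of its head are round 26 mm faces. Origin and axes likewise.
- rack: Fixed low wooden rack, 160 (x) x 230 (y) x 59 mm high, two roofed bays (centres y = +57.5 and -57.5 mm, about 70 mm wide) open towards -x. Origin on the bench, middle of the front. A hammer lies in each bay, which in which varies: handle wholly under the roof along +x, head outside, its centre 21 mm before the front, 8 mm gap behind it, so at first only the head can be taken, across its 64 mm.
- vise: Fixed grey cam vise; origin on the bench under the nest. Bed 30 mm above the bench, x = -28 to 28 mm. Jaws 66 mm high, x = -22 to 22 mm: fixed face at y = -32, moving face at y = +50 mm when open (82 mm apart: no room for fingers beside the head's ends). Backstop 52 mm high on the -x side, face at x = -26 mm. The +x side is open: the handle points along +x, over bare bench beyond x = 30 mm.
- vise_nest (a point): Where the head's centre belongs in the vise when clamped (43 mm above the bench, at the vise's x = y = 0); axes as the vise. While the jaws are open the head may lie anywhere in y from 0 to 18 mm; the moving jaw slides it to the fixed jaw.
- jaw: The moving jaw, a steel block 44 x 20 x 34 mm on a sprung mount (2500 N/m, pressed in about 4 mm at the dwell: some 12 N). Closes along the vise's -y; origin coincides with the vise's origin when open.
- cam_axis (a point): The vertical axis of the camshaft, at the vise's (0, 152) mm, at the height of the cam plate (47 mm above the bench).
- crank_knob (a point): Middle of the crank's upright wooden handle: 24 mm thick, 50 mm tall (89 to 139 mm above the bench), this point 114 mm above the bench, 65 mm from the camshaft's axis. The handle spins freely on its pin. The crank arm's top is 86 mm above the bench; nothing of the vise is higher except the handle.
- crank (a joint): Angle of crank and cam, rad; at 0 the crank points along the vise's +x. Starts between -0.4 and 0.4, jaws open; grows counter-clockwise from above, to 4.6. The cam closes the jaw by 22 mm from 0.7 to 2.1, then the flat dwell, 2.1 to 3.3 (middle 2.7), then it opens again to 4.7. Off the flats a return spring (up to 10 N at the handle) drives the crank away if let go; in the dwell it stays.
- mandrel: Bystander: steel ring mandrel, cone on a 60 mm foot, 200 mm tall, upright. Origin at the centre of its foot.
- bench_block: Bystander: steel bench block 70 x 70 x 25 mm. Origin under its centre.
- tin: Bystander: round tin, 60 mm across, 50 mm tall. Origin under its centre.
- mug: Bystander: white mug, 68 mm across, 75 mm tall, handle to +y. Origin under its centre.
- driver: Bystander: screwdriver 190 mm long lying along its x.
- spanner: Bystander: spanner 150 mm long lying along its x.

How it is judged:
By the outcome, as a careful person would: the job done as asked, in the order asked, and still so for the second after the job is handed in, with the robot touching nothing.
It also fails if it takes over 66 s, if anything falls off the work surface, if the arm or the gripper's body presses on something with over 40 N, if the wrist force passes 120 N, or if a joint passes its speed limit or range.

## Working session

There is one attempt and no reset: what is moved stays moved. The work goes in short steps, Python scripts to look and compute and a shell command to move; the robot and the scene stay as the last step left them, time stands still between calls to the robot, and variables do not carry over. Pictures are saved under pics/ and viewed, about 8 in all and at most 12, crops included, and the job is handed in when it is done.

```bash
ls; mkdir -p pics; cat > h.py <<'E'
import numpy as np, cv2
from workcell import bot
def cam(name,fn=None):
    p,d=bot.camera(name)
    if fn: cv2.imwrite('pics/'+fn,p[:,:,::-1])
    return p,d
def world(name,d,mask=None):
    m=bot.camera_model(name);R=cv2.Rodrigues(np.array(m['rvec'],float))[0];t=np.array(m['tvec'],float).ravel()
    v,u=np.nonzero((d>0)&(mask if mask is not None else True));z=d[v,u]
    P=np.c_[(u-m['cx'])/m['fx']*z,(v-m['cy'])/m['fy']*z,z]
    return (P-t)@R
E
python3 - <<'E'
from h import *
o=bot.get_obs();print(o)
ps={}
for c in('top','scene'):
    p,d=cam(c);ps[c]=p
    for l in ['hammer','planisher','rack','vise','jaw','crank_knob','cam_axis']:
        for r in bot.regions_of(c,l)[:2]:
            P=world(c,d,r['pixels'])
            print(c,l,round(r['conf'],2),np.round(r['point']),np.round(np.median(P,0),3),np.round(np.percentile(P,2,0),3),np.round(np.percentile(P,98,0),3))
cv2.imwrite('pics/a_top.png',ps['top'][:,:,::-1]);cv2.imwrite('pics/a_scene.png',ps['scene'][:,:,::-1])
E
```

```text
pics
{'time': 0.0, 'q': array([-6.91551107e+01,  5.01226805e+00,  1.00321459e+01,  9.51001563e+01,
       -1.03125723e-03,  9.00002994e+01]), 'qd': array([ 0.01973418,  0.03015573,  0.0648723 ,  0.06444866, -0.13691902,
        0.04093377]), 'joint_efforts': array([ 7.39480365e-04, -5.20386350e+01,  4.64807189e+01,  1.62585871e-02,
        1.77714778e-04, -1.08005474e-05]), 'ee_pos': array([ 0.19561909, -0.51377243,  0.2305512 ]), 'tcp_rot': array([-9.00010317e+01,  8.02785129e-02, -6.91554101e+01]), 'wrist_force': array([ 0.58450134,  1.19804041, -0.01342829]), 'torque': array([-0.0071422 , -0.03151914,  0.03302552]), 'opening': 0.0855451193086232}
top hammer 0.76 [190. 381.] [ 0.562 -0.344  0.025] [ 0.546 -0.372 -0.001] [ 0.588 -0.313  0.032]
top planisher 0.77 [180. 345.] [ 0.592 -0.23   0.024] [ 0.576 -0.257  0.002] [ 0.617 -0.2    0.032]
top rack 0.9 [146. 373.] [ 0.674 -0.311  0.059] [ 0.587 -0.425  0.025] [ 0.765 -0.198  0.065]
top vise 0.64 [205. 175.] [0.514 0.203 0.047] [0.472 0.051 0.003] [0.571 0.336 0.136]
top jaw 0.62 [205. 185.] [0.515 0.172 0.065] [0.495 0.162 0.028] 
[... 252 characters left out ...]
3] [ 0.621  0.013 -0.002] [0.728 0.217 0.186]
scene rack 0.8 [294. 273.] [ 0.698 -0.341  0.058] [ 0.589 -0.441  0.004] [ 0.78  -0.208  0.062]
scene vise 0.67 [180. 322.] [0.536 0.166 0.043] [0.483 0.045 0.005] [0.583 0.301 0.128]
scene vise 0.58 [159. 342.] [0.533 0.255 0.079] [ 0.47   0.242 -0.   ] [0.586 0.41  0.139]
scene crank_knob 0.8 [158. 340.] [0.533 0.255 0.08 ] [0.474 0.241 0.042] [0.586 0.289 0.139]
scene crank_knob 0.37 [180. 320.] [0.536 0.166 0.043] [0.485 0.045 0.005] [0.583 0.305 0.128]
scene cam_axis 0.91 [180. 321.] [0.535 0.166 0.042] [0.484 0.044 0.004] [0.582 0.3   0.123]
scene cam_axis 0.57 [291. 174.] [ 0.474 -0.443  0.021] [ 0.42  -0.48   0.009] [ 0.583 -0.42   0.028]
```

View pics/a_top.png

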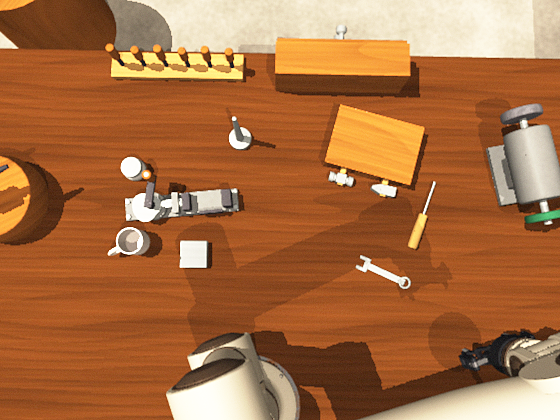

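View pics/a_scene.png

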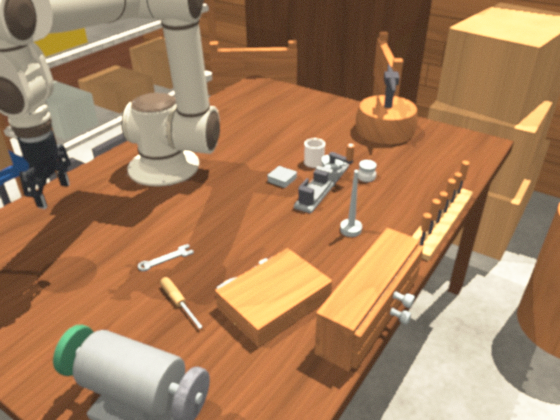

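The top view shows the rack at about (row 145, col 375), with two heads at (178, 341) and (189, 383). The vise runs along row 203 from col 128 to 238. Next I'll zoom in and fit the axes.

```bash
python3 - <<'E'
from h import *
p,d=cam('top')
a=cv2.resize(p[155:210,310:410],(800,440),interpolation=cv2.INTER_CUBIC)[:, :]
b=cv2.resize(p[150:260,110:250],(800,629),interpolation=cv2.INTER_CUBIC)
b=cv2.resize(p[150:250,110:250],(448,320),interpolation=cv2.INTER_CUBIC)
a=cv2.resize(p[160:210,315:405],(448,249),interpolation=cv2.INTER_CUBIC)
cv2.imwrite('pics/b.png',np.vstack([a,b])[:,:,::-1])
def rect(P,n):
    r=cv2.minAreaRect((P[:,:2]*1000).astype(np.float32));print(n,np.round(r[0],1),np.round(r[1],1),round(r[2],2),len(P))
W=world('top',d);
for l in ['rack','hammer','planisher']:
    r=bot.regions_of('top',l)[0];P=world('top',d,r['pixels'])
    if l=='rack': rect(P[P[:,2]>.054],l)
    else: rect(P[P[:,2]>.008],l); print(np.round(P[P[:,2]>.015].mean(0),4))
S=W[(W[:,0]>.44)&(W[:,0]<.61)&(W[:,1]>.0)&(W[:,1]<.36)]
v=S[(S[:,1]<.26)&(S[:,0]<.56)]
for lo,hi in((.012,.15),(.058,.075),(.025,.035)):
    q=v[(v[:,2]>lo)&(v[:,2]<hi)];rect(q,f'vise {lo}')
q=v[(v[:,2]>.056)&(v[:,2]<.075)]; print(np.round(q[np.argsort(q[:,1])],3)[::6].tolist())
k=S[S[:,2]>.12];print('knob',k.mean(0),k.min(0),k.max(0),len(k))
pv,pd=cam('scene')
Q=world('scene',pd);Q=Q[(Q[:,0]>.44)&(Q[:,0]<.61)&(Q[:,1]>.2)&(Q[:,1]<.36)];k=Q[(Q[:,2]>.1)&(Q[:,2]<.145)];print('knob scene',k.mean(0),k.min(0),k.max(0),len(k))
m=W[(W[:,2]>.1)&(W[:,1]>-.1)&(W[:,1]<.1)&(W[:,0]>.5)];print('mandrel',m.mean(0))
E
```

```text
rack [ 676.6 -313.2] [231.  162.1] 75.27 5118
hammer [ 566.7 -346.6] [63.3 45.8] 52.95 281
[ 0.5642 -0.345   0.0251]
planisher [ 595.9 -228.7] [63.4 44. ] 87.93 260
[ 0.5923 -0.2293  0.0239]
vise 0.012 [516.5 151.9] [ 87.7 215.9] 0.23 1955
vise 0.058 [517.1 159.6] [ 53.2 203. ] 5.15 476
vise 0.025 [514.8 159.3] [ 68.9 204.2] 4.12 706
[[0.511, 0.057, 0.056], [0.523, 0.059, 0.065], [0.534, 0.059, 0.063], [0.532, 0.061, 0.073], [0.528, 0.061, 0.066], [0.549, 0.062, 0.065], [0.53, 0.063, 0.07], [0.538, 0.064, 0.069], [0.552, 0.065, 0.062], [0.535, 0.066, 0.07], [0.531, 0.067, 0.065], [0.552, 0.068, 0.062], [0.515, 0.069, 0.066], [0.531, 0.069, 0.064], [0.509, 0.071, 0.069], [0.515, 0.071, 0.065], [0.546, 0.072, 0.066], [0.509, 0.073, 0.069], [0.528, 0.074, 0.067], [0.543, 0.074, 0.067], [0.515, 0.076, 0.066], [0.53, 0.077, 0.066], [0.528, 0.077, 0.061], [0.515, 0.079, 0.066], [0.538, 0.079, 0.069], [0.546, 0.08, 0.064], [0.54, 0.082, 0.069], [0.544, 0.083, 0.063], [0.492, 0.113, 0.057], [0.502, 0.162, 0.072], [0.516, 0.163, 0.067], [0.5, 0.165, 0.069], [0.538, 0.166, 0.059], [0.503, 0.16
[... 863 characters left out ...]
205, 0.061], [0.531, 0.206, 0.061], [0.51, 0.207, 0.066], [0.525, 0.207, 0.065], [0.513, 0.208, 0.061], [0.528, 0.21, 0.064], [0.531, 0.211, 0.062], [0.521, 0.214, 0.056], [0.521, 0.217, 0.057], [0.521, 0.222, 0.057], [0.513, 0.226, 0.06], [0.513, 0.229, 0.056], [0.505, 0.234, 0.058], [0.503, 0.239, 0.056], [0.521, 0.245, 0.058], [0.51, 0.25, 0.057], [0.505, 0.254, 0.058], [0.512, 0.256, 0.063], [0.514, 0.258, 0.068]]
knob [0.57048193 0.2564029  0.13673638] [0.56025455 0.24702176 0.12062008] [0.58144062 0.2675588  0.14503657] 88
knob scene [0.57747333 0.25093086 0.1214903 ] [0.563072   0.23695273 0.10014598] [0.58823852 0.26820903 0.14167401] 105
mandrel [ 0.86318233 -0.05230048  0.12940943]
```

View pics/b.png

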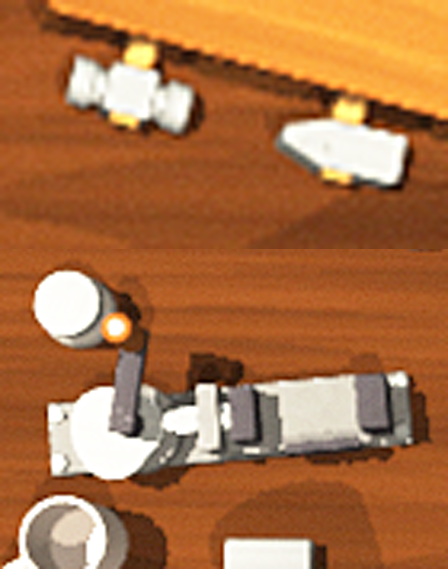

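The cross-peen hammer is in the right-hand bay, with its wedge pointing left (+y). The head is at about (0.5645, -0.344) and the rack yaw is about -14.7°. I'll approach above the head now.

```bash
python3 -m jog '[[0,2,1,0,0,0,-1.6],[0,4,2,0,0,0,-3.2],[0,6,3,0,0,0,-4.8],[0,8,4,0,0,0,-6.4],[0,10,5,0,0,0,-7.12]]'
python3 -m jog '[[0,2,0.9,-1,0,0,0],[0,4,1.8,-3,0,0,0],[0,4.76,1.79,-5,0,0,0],[0,4.76,1.79,-5.2,0,0,0],[0,4.76,1.79,-5.2,0,0,0]]'
python3 - <<'E'
from h import *
o=bot.get_obs();print(o['q'],o['ee_pos'],o['tcp_rot'],o['wrist_force'])
# vise, several frames both cams
for c in('top','scene'):
    A=[world(c,cam(c)[1]) for _ in range(3)]
    W=np.vstack(A);W=W[(W[:,0]>.47)&(W[:,0]<.58)]
    for n,lo,hi in(('fix',.05,.088),('mov',.158,.188)):
        q=W[(W[:,1]>lo)&(W[:,1]<hi)&(W[:,2]>.060)&(W[:,2]<.075)]
        if len(q)>20:
            r=cv2.minAreaRect((q[:,:2]*1000).astype(np.float32));print(c,n,len(q),q.mean(0).round(4),np.round(r[0],1),np.round(r[1],1),round(r[2],1))
E
```

```text
time: 1.55
ee_pos: [0.4082, -0.4077, 0.2315]
tcp_rot: [-90.0, -0.0, -105.1]
wrist_force: [0.6, -0.4, -0.1]
opening: 0.0855
time: 2.05
ee_pos: [0.5254, -0.3613, 0.095]
tcp_rot: [-90.5, 0.2, -104.6]
wrist_force: [-0.3, 0.3, -0.2]
opening: 0.0852
[-3.45171657e+01  1.69715753e+01  8.85576663e+00  8.23735256e+01
  1.60285317e-02  1.60107143e+02] [ 0.52544935 -0.3612664   0.09501736] [ -90.45468375    0.18157188 -104.62509716] [-0.29177715  0.29430771 -0.17232636]
top fix 471 [0.5285 0.0703 0.0663] [529.1  70.5] [44.8 23.6] 3.2
top mov 416 [0.5175 0.1735 0.0666] [517.3 175.4] [44.8 24.4] 3.7
scene fix 262 [0.5336 0.0663 0.0649] [533.4  67.7] [48.  32.3] 3.1
scene mov 195 [0.5219 0.1699 0.0651] [521.4 171. ] [28.1 49.2] 82.3
```

```bash
python3 - <<'E'
from h import *
o=bot.get_obs();print(o['ee_pos'],o['tcp_rot'])
p,d=cam('top')
r=bot.regions_of('top','hammer')
for x in r[:2]: print(x['conf'],x['point'])
E
```

```text
[ 0.52591847 -0.36489218  0.10376995] [-8.98198200e+01 -7.08283946e-02 -1.04814961e+02]
```

```bash
python3 -m jog '[[0,1.54,0.84,0,0,0,0],[0,1.54,0.84,0,0,0,0],[0,1.54,0.84,-1.4,0,0,0],[0,1.54,0.84,-1.4,0,0,0],[0,1.54,0.84,-1.4,0,0,0]]'
python3 - <<'E'
from h import *
p,d=cam('top');print(bot.get_obs()['ee_pos'],bot.get_obs()['tcp_rot'])
p,d=cam('scene')
cv2.imwrite('pics/c.png',cv2.resize(p[220:340,180:360],(720,480),interpolation=cv2.INTER_CUBIC)[:,:,::-1])
E
```

```text
time: 2.95
ee_pos: [0.5636, -0.3429, 0.0666]
tcp_rot: [-90.1, 0.0, -104.8]
wrist_force: [0.5, 0.1, 0.2]
opening: 0.0856
[ 0.5641452  -0.34324265  0.06761883] [-8.99657358e+01 -1.35747688e-02 -1.04787070e+02]
```

View pics/c.png

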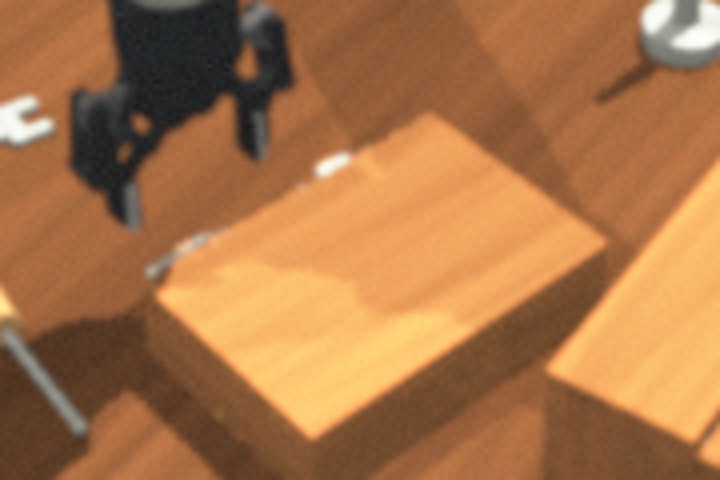

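The fingers straddle the head, at (150-260, 130-220) in the crop above the rack's front edge. I'll descend and grip.

```bash
python3 -m jog '[[0,0,0,-1,0,0,0],[0,0,0,-1.8,0,0,0],[0,0,0,-2.2,0,0,0],[0,0,0,-2.58,0,0,0],[0,0,0,-2.58,0,0,0]]' 60
python3 -m jog '[[0.4,0,0,0,0,0,0],[0.6,0,0,0,0,0,0],[0.6,0,0,0,0,0,0],[0.6,0,0,0,0,0,0],[0.6,0,0,0,0,0,0]]' 60
python3 -m jog '[[0.6,0,0,0,0,0,0],[0.6,0,0,0,0,0,0],[0.6,0,0,0,0,0,0]]' 60
```

```text
time: 3.55
ee_pos: [0.5641, -0.3428, 0.0014]
tcp_rot: [-90.0, 0.0, -104.8]
wrist_force: [0.7, 0.3, -0.7]
opening: 0.0852
time: 4.05
ee_pos: [0.5651, -0.3432, 0.0036]
tcp_rot: [-89.9, -0.0, -104.7]
wrist_force: [-0.1, 0.9, 5.5]
opening: 0.0626
time: 4.35
ee_pos: [0.5651, -0.3431, 0.0036]
tcp_rot: [-89.9, -0.0, -104.8]
wrist_force: [-0.9, 1.2, 6.4]
opening: 0.0626
```

```bash
python3 -m jog '[[0.6,0,0,0.16,0,0,0],[0.6,-0.5,0.13,0.16,0,0,0],[0.6,-1.2,0.32,0.16,0,0,0],[0.6,-2,0.53,0.16,0,0,0],[0.6,-2.8,0.74,0.16,0,0,0]]' 60
python3 -m jog '[[0.6,-0.8,0.21,0,0,0,0],[0.6,-1.6,0.42,0,0,0,0],[0.6,-2.4,0.63,0,0,0,0],[0.6,-3,0.79,0,0,0,0],[0.6,-3,0.79,0,0,0,0]]' 60
python3 - <<'E'
from h import *
p,d=cam('scene');print(bot.get_obs()['ee_pos'])
cv2.imwrite('pics/d.png',cv2.resize(p[200:340,120:330],(720,480),interpolation=cv2.INTER_CUBIC)[:,:,::-1])
E
```

```text
time: 4.85
ee_pos: [0.4933, -0.3239, 0.0054]
tcp_rot: [-90.1, 0.0, -104.8]
wrist_force: [-0.2, 0.1, -4.5]
opening: 0.0626
time: 5.35
ee_pos: [0.4176, -0.304, 0.0057]
tcp_rot: [-90.1, 0.0, -104.8]
wrist_force: [0.2, -0.8, -2.8]
opening: 0.0623
[ 0.41878757 -0.30445134  0.00591875]
```

View pics/d.png

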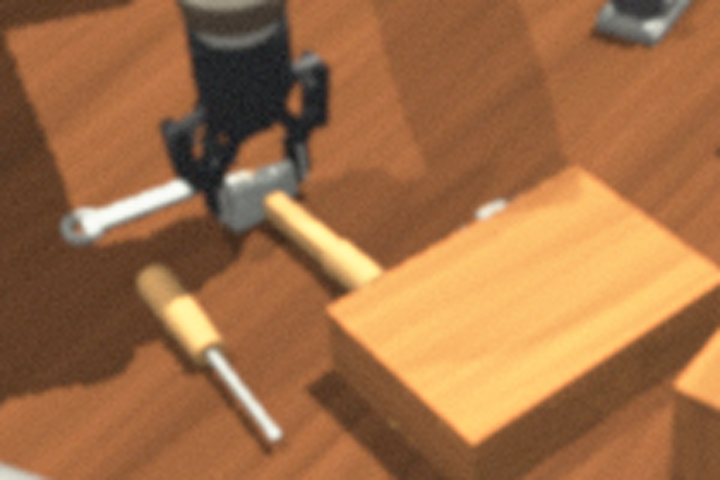

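The hammer is clear of the rack, level, and held by its head. The planisher is undisturbed. I'll carry it to open bench, turn it to the vise's yaw (about +6°) and set it down for the neck regrasp.

```bash
python3 -m jog '[[0.6,0,0,1,0,0,0],[0.6,0,1,1.4,0,0,1],[0.6,-0.3,2.2,1.4,0,0,2.2],[0.6,-0.6,3.6,1.4,0,0,3.4],[0.6,-0.75,5,1.4,0,0,4.16]]' 60
python3 -m jog '[[0.6,0,0,0,0,0,0],[0.6,0,0,-0.7,0,0,0],[0.6,0,0,-1.2,0,0,0],[0.6,0,0,-1.48,0,0,0],[0.6,0,0,-1.48,0,0,0]]' 60
python3 -c "
from h import *
cam('top');o=bot.get_obs();print(o['ee_pos'],o['tcp_rot'],o['wrist_force'])"
```

```text
time: 5.9
ee_pos: [0.4007, -0.1786, 0.041]
tcp_rot: [-90.0, -0.0, -83.8]
wrist_force: [0.3, -0.3, -4.5]
opening: 0.0623
time: 6.4
ee_pos: [0.4007, -0.1799, 0.0039]
tcp_rot: [-90.0, 0.0, -84.0]
wrist_force: [0.1, 0.4, -3.2]
opening: 0.0623
[ 0.40080414 -0.17990811  0.00377446] [-9.00057631e+01  8.71939188e-03 -8.39927378e+01] [-0.2380074  -0.05644068 -4.23478528]
```

```bash
python3 -m jog '[[0.6,0,0,-0.05,0,0,0],[0.6,0,0,-0.08,0,0,0],[0.6,0,0,-0.08,0,0,0],[0.3,0,0,-0.04,0,0,0],[0,0,0,0,0,0,0]]'
python3 -m jog '[[0,0,0,0,0,0,0],[0,0,0,0,0,0,0],[0,0,0,1,0,0,0],[0,0,0,2.5,0,0,0],[0,0,0,3.2,0,0,1.5]]'
python3 -m jog '[[0,0,0,0,0,0,1.7],[0,0,0,0,0,0,3.4],[0,0,0,0,0,0,5.1],[0,0,0,0,0,0,6.8],[0,0,0,0,0,0,8.5]]'
python3 -m jog '[[0,0,0,0,0,0,1.7],[0,0,0,0,0,0,3.4],[0,0,0,0,0,0,5.1],[0,0,0,0,0,0,6.8],[0,0,0,0,0,0,8.5]]'
python3 -m jog '[[0,0,0,0,0,0,1.7],[0,0,0,0,0,0,3.4],[0,0,0,0,0,0,5.1],[0,0,0,0,0,0,6.8],[0,0,0,0,0,0,8.5]]'
python3 -m jog '[[0,0,0,0,0,0,1.7],[0,0,0,0,0,0,3.4],[0,0,0,0,0,0,5.1],[0,0,0,0,0,0,6.8],[0,0,0,0,0,0,8]]'
python3 -c "
from h import *
p,d=cam('top');cam('scene','e.png');o=bot.get_obs();print(o['q'],o['ee_pos'],o['tcp_rot'])
cam('top')
r=bot.regions_of('top','hammer')
for x in r[:2]:
  P=world('top',d,x['pixels']);P=P[(P[:,2]>.008)&(P[:,2]<.04)]
  print(x['conf'],x['point'],P.mean(0),cv2.minAreaRect((P[:,:2]*1000).astype(np.float32)))
"
```

```text
time: 6.95
ee_pos: [0.401, -0.1799, 0.0041]
tcp_rot: [-90.0, -0.0, -84.0]
wrist_force: [-0.8, 0.6, 0.2]
opening: 0.0753
time: 7.45
ee_pos: [0.4015, -0.18, 0.0865]
tcp_rot: [-89.9, -0.1, -76.4]
wrist_force: [0.6, -1.0, 0.7]
opening: 0.0853
time: 7.95
ee_pos: [0.4007, -0.1796, 0.0837]
tcp_rot: [-90.0, -0.0, -33.6]
wrist_force: [-0.1, -0.6, -0.9]
opening: 0.0857
time: 8.45
ee_pos: [0.4007, -0.1796, 0.0837]
tcp_rot: [-90.0, -0.0, 8.9]
wrist_force: [1.1, 0.3, 0.1]
opening: 0.0856
time: 8.95
ee_pos: [0.4007, -0.1796, 0.0837]
tcp_rot: [-90.0, 0.0, 51.4]
wrist_force: [-0.0, -0.3, 0.3]
opening: 0.0854
time: 9.45
ee_pos: [0.4007, -0.1796, 0.0837]
tcp_rot: [-90.0, 0.0, 91.4]
wrist_force: [-0.3, 0.1, -0.2]
opening: 0.0854
[-2.41445820e+01 -1.06334904e+01 -2.12254459e+01  7.94058275e+01
 -1.46906903e-03 -2.52697544e+01] [ 0.40067667 -0.17961363  0.08370844] [-9.00013777e+01  2.27487300e-03  9.11251723e+01]
0.52 [206.8, 312.9] [ 0.51624555 -0.16008842  0.02345959] ((513.9573974609375, -161.38009643554688), (53.90244674682617, 23.467931747436523), 2.541316270828247)
```

```bash
python3 -m jog '[[0,0,2,1,0,0,0.9],[0,0,4,1,0,0,0.9],[0,0,6,1,0,0,0.9],[0,0,7,1,0,0,0.9],[0,0,7,1,0,0,0.9]]'
python3 -c "
from h import *
p,d=cam('top');o=bot.get_obs();print(o['ee_pos'],o['tcp_rot'])
for c in ('top','scene'):
  p,d=cam(c)
  W=world(c,d);W=W[(W[:,0]>.37)&(W[:,0]<.57)&(W[:,1]>-.25)&(W[:,1]<-.11)&(W[:,2]>.01)&(W[:,2]<.04)]
  h=W[W[:,0]<.42];print(c,len(W),'head',h.mean(0),cv2.minAreaRect((h[:,:2]*1000).astype(np.float32)))
  n=W[W[:,0]>.425];f=np.polyfit(n[:,0],n[:,1],1);print(np.degrees(np.arctan(f[0])),'y at .45',np.polyval(f,.45),'tip',n[:,0].max(),n[:,0].max()-.143*.99)
"
```

```text
time: 10.15
ee_pos: [0.4005, -0.0017, 0.109]
tcp_rot: [-90.0, -0.0, 95.6]
wrist_force: [1.2, -0.5, 1.4]
opening: 0.0853
[ 0.40061843 -0.0031771   0.10887732] [-9.00210567e+01  3.17577680e-03  9.56129066e+01]
top 595 head [ 0.40022308 -0.18143074  0.02543474] ((400.9259033203125, -182.966796875), (36.6209831237793, 116.44149017333984), 0.7167143821716309)
8.510463786663 y at .45 -0.17130343903427464 tip 0.5579046493603037 0.41633464936030373
scene 491 head [ 0.40555092 -0.1883477   0.0227508 ] ((403.4497375488281, -182.37689208984375), (34.99898910522461, 66.99114227294922), 18.08170509338379)
7.060321172851157 y at .45 -0.17801079555767513 tip 0.5457070211349312 0.4041370211349312
```

```bash
python3 -m jog '[[0,1,-2,0,0,0,0],[0,2,-4,0,0,0,0],[0,2,-5.8,0,0,0,0.08],[0,2,-6.81,0,0,0,0.08],[0,2,-6.81,-1,0,0,0.08]]'
python3 -m jog '[[0,0,0,-1.4,0,0,0],[0,0,0,-2.6,0,0,0],[0,0,0,-3.2,0,0,0],[0,0,0,-3.2,0,0,0],[0,0,0,-3.2,0,0,0]]'
python3 -c "
from h import *
o=bot.get_obs();print(o['ee_pos'],o['tcp_rot'],o['q'])"
```

```text
time: 10.8
ee_pos: [0.4516, -0.1803, 0.0857]
tcp_rot: [-90.2, 0.2, 95.5]
wrist_force: [-0.2, -0.3, -1.8]
opening: 0.0856
time: 11.3
ee_pos: [0.4504, -0.1758, 0.0042]
tcp_rot: [-90.0, 0.0, 95.8]
wrist_force: [0.4, 0.4, 0.4]
opening: 0.0856
[ 0.45039452 -0.17582811  0.00420503] [-8.99935559e+01  1.64111470e-03  9.58219211e+01] [-2.13224275e+01 -2.11634554e+00 -2.24365507e+01  6.96847804e+01
 -4.40035971e-03 -2.71443484e+01]
```

```bash
python3 -m jog '[[0.3,0,0.1,0,0,0,0],[0.6,0,0.1,0,0,0,0],[1,0,0.1,0,0,0,0],[1,0,0.1,0,0,0,0],[1,0,0.1,0,0,0,0]]' 100
python3 -m jog '[[1,0,0,0,0,0,0],[1,0,0,0,0,0,0],[1,0,0,0,0,0,0],[1,0,0,0,0,0,0],[1,0,0,0,0,0,0]]' 100
python3 -m jog '[[1,0,0,0.5,0,0,0],[1,0,0,1.5,0,0,0],[1,0,0,3,0,0,0],[1,0,0,4,0,0,0],[1,0,0,4,0,0,0]]' 100
python3 -c "
from h import *
p,d=cam('scene')
cv2.imwrite('pics/f.png',cv2.resize(p[140:300,160:400],(720,480),interpolation=cv2.INTER_CUBIC)[:,:,::-1])
o=bot.get_obs();print(o['ee_pos'],o['tcp_rot'],o['wrist_force'],o['opening'])"
```

```text
time: 11.8
ee_pos: [0.4509, -0.1725, 0.0044]
tcp_rot: [-90.0, 0.0, 96.0]
wrist_force: [-0.1, -3.3, 7.1]
opening: 0.0134
time: 12.3
ee_pos: [0.451, -0.1725, 0.0044]
tcp_rot: [-90.1, 0.0, 95.9]
wrist_force: [-0.9, -0.5, 5.4]
opening: 0.0137
time: 12.8
ee_pos: [0.4521, -0.1728, 0.1075]
tcp_rot: [-90.3, 0.1, 95.9]
wrist_force: [0.0, 0.0, -4.8]
opening: 0.0136
[ 0.45129767 -0.17253408  0.10501999] [-9.01256634e+01  5.53155177e-02  9.59429911e+01] [ 0.97223648  0.24598534 -6.16273101] 0.01376541565707799
```

View pics/f.png

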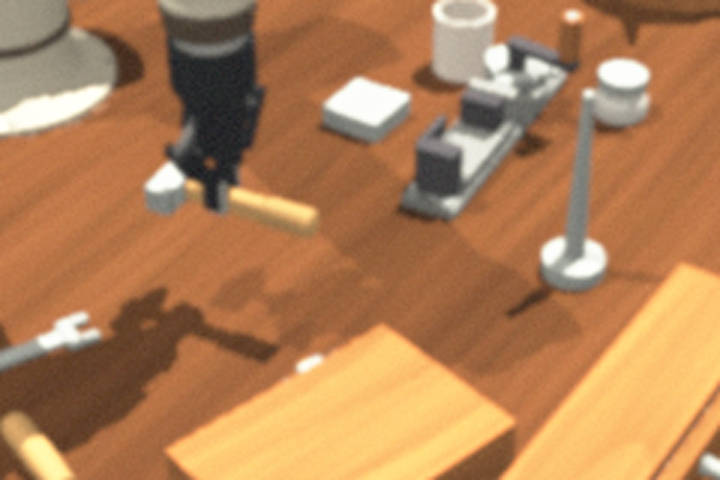

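The hammer is held at its neck (crop 215, 195) and looks level. The vise is empty and open. I'll check the tilt and the head's position relative to the TCP.

```bash
python3 -c "
from h import *
o=bot.get_obs();t=o['ee_pos']
for c in ('top','scene'):
  W=np.vstack([world(c,cam(c)[1]) for _ in range(2)])-t
  W=W[(abs(W[:,2]-.01)<.035)&(abs(W[:,1])<.06)]
  h=W[(W[:,0]>-.075)&(W[:,0]<-.03)];g=W[(W[:,0]>.05)&(W[:,0]<.11)]
  for n,q in(('h',h),('g',g)):
    if len(q)>10: print(c,n,len(q),q.mean(0).round(4),np.percentile(q,3,0).round(4),np.percentile(q,97,0).round(4),cv2.minAreaRect((q[:,:2]*1000).astype(np.float32)))
  n=W[W[:,0]>.03];f=np.polyfit(n[:,0],n[:,1],1);f2=np.polyfit(n[:,0],n[:,2],1);print('yaw',np.degrees(np.arctan(f[0])),'zslope',np.degrees(np.arctan(f2[0])),n[:,0].max())
"
```

```text
yaw -8.584041636496892 zslope 0.26463581846513085 0.5307895012587822
scene h 364 [-0.0441 -0.0257  0.0104] [-0.0607 -0.0401 -0.0061] [-0.0322 -0.0062  0.0204] ((-50.14167785644531, -19.813478469848633), (44.42397689819336, 38.811241149902344), 87.87272644042969)
scene g 328 [0.0744 0.0025 0.0114] [ 0.0519 -0.0071 -0.0012] [0.0932 0.0181 0.0199] ((71.81675720214844, 6.5742692947387695), (44.1624870300293, 30.746633529663086), 2.8350911140441895)
yaw -1.8427719778367715 zslope -0.06195468438869065 0.532642099147504
```

```bash
python3 -m jog '[[1,0,1.5,0.6,0,0,0],[1,0,3.3,0.6,0,0,0],[1,0,5.1,0.6,0,0,0],[1,0,6.9,0.6,0,0,0],[1,0,8.7,0.6,0,0,0]]'
python3 -m jog '[[1,0.5,1.5,0,0,0,0],[1,1.7,3.2,0,0,0,0],[1,3.2,3.3,0,0,0,0],[1,4.4,3.3,0,0,0,0],[1,4.86,3.3,0,0,0,0]]'
python3 -m jog '[[1,0,0,0,0,0,0],[1,0,0,0,0,0,0],[1,0,0,0,0,0,0]]'
python3 -c "
from h import *
p,d=cam('top')
o=bot.get_obs();print(o['ee_pos'],o['tcp_rot'],o['wrist_force'],o['opening'])
p2,d2=cam('scene')
cv2.imwrite('pics/g.png',np.hstack([cv2.resize(q,(400,400),interpolation=cv2.INTER_CUBIC) for q in (p[140:240,120:220],p2[100:240,270:410])])[:,:,::-1])
for c in ('top','scene'):
  W=np.vstack([world(c,cam(c)[1]) for _ in range(2)])-o['ee_pos']
  W=W[(abs(W[:,2]-.01)<.03)&(abs(W[:,1])<.06)]
  h=W[(W[:,0]>-.075)&(W[:,0]<-.03)];n=W[(W[:,0]>.03)&(W[:,0]<.12)]
  print(c,len(h),len(n))
  if len(h)>20:print(np.round(cv2.minAreaRect((h[:,:2]*1000).astype(np.float32)),1) if 0 else cv2.minAreaRect((h[:,:2]*1000).astype(np.float32)))
  if len(n)>20:f=np.polyfit(n[:,0],n[:,1],1);print('yaw',np.degrees(np.arctan(f[0])),n[:,0].max())
"
```

```text
time: 13.55
ee_pos: [0.4497, 0.0467, 0.1176]
tcp_rot: [-89.9, 0.0, 95.9]
wrist_force: [1.6, -0.4, -4.0]
opening: 0.0136
time: 14.05
ee_pos: [0.5734, 0.128, 0.1164]
tcp_rot: [-89.9, 0.0, 96.0]
wrist_force: [-1.2, -1.0, -5.1]
opening: 0.0137
time: 14.35
ee_pos: [0.571, 0.1274, 0.1187]
tcp_rot: [-90.0, 0.0, 95.9]
wrist_force: [-0.4, 0.3, -4.6]
opening: 0.0135
[0.57118778 0.12744369 0.11895123] [-8.99867886e+01  1.29182415e-03  9.59346981e+01] [-0.12086316 -0.55273829 -3.51374328] 0.013764067282280686
top 229 32
((-45.4472770690918, -24.939830780029297), (33.22813034057617, 24.957443237304688), 8.506461143493652)
yaw 7.625421056035136 0.08865694835321747
scene 351 328
((-48.155738830566406, -9.540557861328125), (35.68000793457031, 70.146240234375), 0.1359952986240387)
yaw 7.698219556483097 0.09500574248299998
```

View pics/g.png

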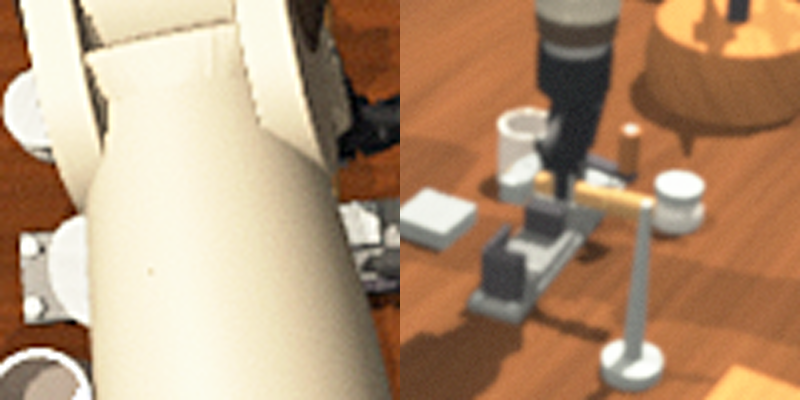

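The scene view shows the hammer above the vise, its handle pointing out of the open side and clear of the mandrel. I'll descend in stages and watch the force.

```bash
python3 -m jog '[[1,0.06,0,-0.6,0,0,0],[1,0.06,0,-1.2,0,0,0],[1,0.06,0,-1.8,0,0,0],[1,0.06,0,-1.8,0,0,0],[1,0.06,0,-1.8,0,0,0]]'
python3 -m jog '[[1,0,0,-0.4,0,0,0],[1,0,0,-0.8,0,0,0],[1,0,0,-1.1,0,0,0],[1,0,0,-1.3,0,0,0],[1,0,0,-1.3,0,0,0]]'
python3 -c "
from h import *
p2,d2=cam('scene')
o=bot.get_obs();print(o['ee_pos'],o['tcp_rot'],o['wrist_force'],o['opening'])
cv2.imwrite('pics/h.png',cv2.resize(p2[130:220,280:400],(720,540),interpolation=cv2.INTER_CUBIC)[:,:,::-1])
"
```

```text
time: 15.15
ee_pos: [0.5731, 0.1276, 0.0729]
tcp_rot: [-89.9, 0.0, 95.9]
wrist_force: [0.6, -0.4, -3.0]
opening: 0.0136
time: 15.65
ee_pos: [0.5731, 0.1276, 0.0402]
tcp_rot: [-89.9, 0.0, 95.9]
wrist_force: [-0.4, 0.2, -3.3]
opening: 0.0138
[0.57337782 0.12761855 0.04090076] [-8.99615698e+01  5.03433842e-03  9.59431992e+01] [-0.22563372  0.37273052 -4.15386666] 0.013609596377987839
```

View pics/h.png

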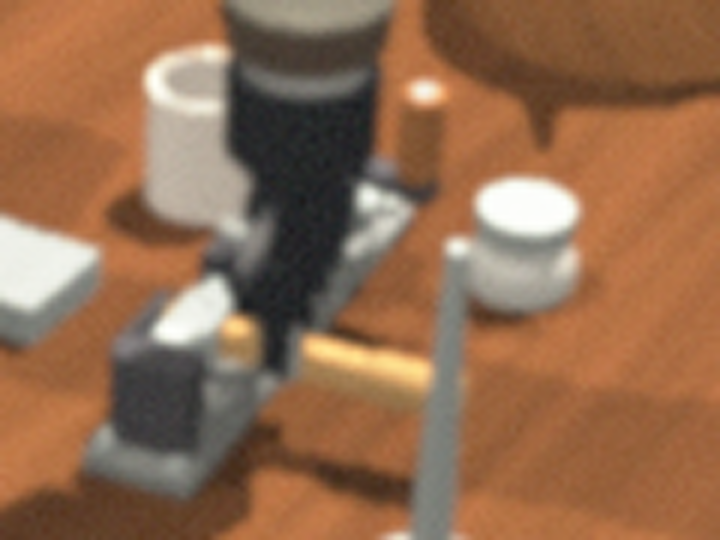

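The head (crop 195, 310) sits between the jaws with no contact force. I'll lower the last few millimetres.

```bash
python3 -m jog '[[1,0,0,-0.1,0,0,0],[1,0,0,-0.2,0,0,0],[1,0,0,-0.2,0,0,0],[1,0,0,-0.2,0,0,0]]'
python3 -m jog '[[1,0,0,-0.04,0,0,0],[1,0,0,-0.06,0,0,0],[1,0,0,-0.06,0,0,0],[1,0,0,-0.06,0,0,0]]'
```

```text
time: 16.1
ee_pos: [0.5736, 0.1277, 0.0363]
tcp_rot: [-90.0, -0.0, 95.9]
wrist_force: [0.2, -0.2, -4.0]
opening: 0.014
time: 16.5
ee_pos: [0.5736, 0.1277, 0.0348]
tcp_rot: [-90.0, -0.0, 95.9]
wrist_force: [-0.4, -0.6, -4.2]
opening: 0.0139
```

```bash
python3 -m jog '[[1,0,0,-0.05,0,0,0],[1,0,0,-0.05,0,0,0],[1,0,0,-0.05,0,0,0]]'
python3 -m jog '[[1,0,0,-0.05,0,0,0],[1,0,0,-0.05,0,0,0],[1,0,0,-0.05,0,0,0]]'
```

```text
time: 16.8
ee_pos: [0.5738, 0.1277, 0.0343]
tcp_rot: [-90.0, -0.0, 95.9]
wrist_force: [-2.4, -1.2, 4.6]
opening: 0.0135
time: 17.1
ee_pos: [0.5739, 0.1277, 0.0339]
tcp_rot: [-90.1, -0.0, 95.9]
wrist_force: [-4.6, -1.0, 12.6]
opening: 0.0135
```

```bash
python3 -m jog '[[1,0,0,0.06,0,0,0],[0.8,0,0,0.06,0,0,0],[0.4,0,0,0.06,0,0,0],[0,0,0,0.06,0,0,0],[0,0,0,0.06,0,0,0]]'
python3 -m jog '[[0,0,0,0,0,0,0],[0,0,0,0,0,0,0],[0,0,0,1,0,0,0],[0,0,0,2.5,0,0,0],[0,0,0,4.5,0,0,0]]'
python3 -m jog '[[0,0,0,2,0,0,0],[0,-1,-2,3,0,0,0],[0,-2,-4,3,0,0,0],[0,-2,-6,3,0,0,0],[0,-2,-7.5,3,0,0,0]]'
python3 -c "
from h import *
p,d=cam('top')
p,d=cam('top');p2,d2=cam('scene')
o=bot.get_obs();print(o['ee_pos'],o['tcp_rot'],o['q'])
cv2.imwrite('pics/i.png',np.hstack([cv2.resize(p[150:250,110:250],(420,300),interpolation=cv2.INTER_CUBIC),cv2.resize(p2[130:230,270:390],(360,300),interpolation=cv2.INTER_CUBIC)])[:,:,::-1])
W=world('top',d);W=W[(W[:,0]>.44)&(W[:,0]<.7)&(W[:,1]>.0)&(W[:,1]<.36)]
k=W[(W[:,2]>.125)&(W[:,2]<.15)&(W[:,1]>.2)];print('knob',k.mean(0),np.median(k,0),k.min(0),k.max(0))
n=W[(W[:,0]>.548)&(W[:,0]<.69)&(W[:,1]>.1)&(W[:,1]<.16)&(W[:,2]>.025)&(W[:,2]<.07)];f=np.polyfit(n[:,0],n[:,1],1);print('yaw',np.degrees(np.arctan(f[0])),np.polyval(f,.5234),n[:,0].max(),n[:,2].max())
"
```

```text
time: 17.6
ee_pos: [0.5736, 0.1277, 0.0336]
tcp_rot: [-90.0, 0.0, 95.9]
wrist_force: [-0.8, -0.1, -0.2]
opening: 0.06
time: 18.1
ee_pos: [0.5724, 0.1274, 0.1455]
tcp_rot: [-89.8, 0.0, 95.9]
wrist_force: [1.4, 1.0, 0.4]
opening: 0.0857
time: 18.6
ee_pos: [0.5229, -0.0588, 0.2223]
tcp_rot: [-90.1, 0.0, 96.0]
wrist_force: [1.8, -0.3, 0.4]
opening: 0.0854
[ 0.52334107 -0.06007376  0.22147574] [-9.00237546e+01  1.66575812e-02  9.56809865e+01] [-6.54217384e+00  1.55073280e+00  5.39810634e+00  9.38206307e+01
 -1.12506287e-02 -1.22231664e+01]
knob [0.57059878 0.25687034 0.1375431 ] [0.57122854 0.2568063  0.1386661 ] [0.56019254 0.24691677 0.12512006] [0.58152537 0.26861865 0.14435216]
yaw 7.072750181487695 0.12014672012182624 0.6660771884151151 0.06225094332964931
```

View pics/i.png

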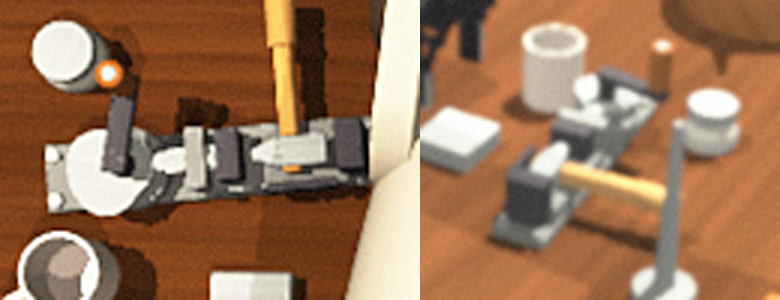

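The head lies flat on the bed between the jaws with the handle out along +x (top crop 290, 150). The crank knob is at about (0.571, 0.257). Next I'll move over the knob with the jaw axis tangential.

```bash
python3 -m jog '[[0,0.4,1.8,0,0,0,-0.6],[0,0.8,3.6,0,0,0,-1.2],[0,1.2,5.4,0,0,0,-1.8],[0,1.5,7.2,0,0,0,-2.4],[0,1.89,9,0,0,0,-2.5]]'
python3 -m jog '[[0,0,1.8,0,0,0,0],[0,0,3.5,0,0,0,0],[0,0,3.68,-1,0,0,0],[0,0,3.68,-1,0,0,0],[0,0,3.68,-1,0,0,0]]'
python3 -c "
from h import *
o=bot.get_obs();print(o['ee_pos'],o['tcp_rot'],o['q'])"
```

```text
time: 19.25
ee_pos: [0.5706, 0.1707, 0.2213]
tcp_rot: [-90.0, -0.0, 83.4]
wrist_force: [0.5, 0.3, 0.1]
opening: 0.0852
time: 19.75
ee_pos: [0.5702, 0.2599, 0.196]
tcp_rot: [-89.9, 0.1, 83.5]
wrist_force: [-1.1, -0.1, -0.1]
opening: 0.0853
[0.57021425 0.25990358 0.19603355] [-8.99231193e+01  5.15990884e-02  8.34988733e+01] [ 2.45055939e+01  1.52891207e+01  1.79450431e+01  9.27483980e+01
 -4.62168866e-03  3.10067590e+01]
```

```bash
python3 -m jog '[[0,0,-0.12,-1,0,0,0],[0,0,-0.12,-2.2,0,0,0],[0,0,-0.12,-3.2,0,0,0],[0,0,-0.12,-3.84,0,0,0],[0.3,0,-0.12,-3.84,0,0,0]]' 30
python3 -m jog '[[0.6,0,0,0,0,0,0],[1,0,0,0,0,0,0],[1,0,0,0,0,0,0],[1,0,0,0,0,0,0],[1,0,0,0,0,0,0]]' 30
python3 -c "
from h import *
o=bot.get_obs();print(o['ee_pos'],o['tcp_rot'],o['wrist_force'],o['opening'])
E=o['ee_pos'];yaw=o['tcp_rot'][2]
for ax in ([.507,.264],):
  r=E[:2]-ax;print(np.hypot(*r),np.degrees(np.arctan2(r[1],r[0])))"
```

```text
time: 20.25
ee_pos: [0.5703, 0.2553, 0.0992]
tcp_rot: [-89.9, 0.1, 83.4]
wrist_force: [-0.3, -0.1, -0.0]
opening: 0.0734
time: 20.75
ee_pos: [0.5716, 0.2568, 0.1019]
tcp_rot: [-90.1, -0.1, 83.4]
wrist_force: [-0.3, -0.5, 6.9]
opening: 0.0234
[0.57159833 0.25682931 0.10190684] [-9.01249024e+01 -6.68565164e-02  8.34402980e+01] [-0.31372715 -0.53056578  6.91435878] 0.0234352328958653
0.0649950994918075 -6.334143105906735
```

```bash
python3 -c "
import numpy as np
for t0 in (-6.3,28.7,63.7,98.7,133.7):
  for k in range(1,6):
    t=np.radians(t0+7*k);a=np.radians(t0);print(np.round([2.6*(np.cos(t)-np.cos(a)),2.6*(np.sin(t)-np.sin(a)),1.4*k],2).tolist(),end=' ')
  print()"
```

```text
[0.02, 0.32, 1.4] [-0.01, 0.63, 2.8] [-0.07, 0.95, 4.2] [-0.17, 1.25, 5.6] [-0.3, 1.53, 7.0] 
[-0.17, 0.27, 1.4] [-0.37, 0.51, 2.8] [-0.6, 0.73, 4.2] [-0.85, 0.92, 5.6] [-1.13, 1.08, 7.0] 
[-0.29, 0.12, 1.4] [-0.6, 0.21, 2.8] [-0.91, 0.26, 4.2] [-1.23, 0.27, 5.6] [-1.55, 0.24, 7.0] 
[-0.31, -0.07, 1.4] [-0.61, -0.17, 2.8] [-0.89, -0.31, 4.2] [-1.16, -0.49, 5.6] [-1.4, -0.69, 7.0] 
[-0.22, -0.23, 1.4] [-0.4, -0.49, 2.8] [-0.55, -0.77, 4.2] [-0.67, -1.06, 5.6] [-0.75, -1.37, 7.0]
```

```bash
cat > s.py <<'E'
from h import *
o=bot.get_obs();E=o['ee_pos'];r=E[:2]-[.507,.264]
print('r',np.hypot(*r).round(4),'th',np.degrees(np.arctan2(r[1],r[0])).round(1),E.round(4),'yaw',o['tcp_rot'][2].round(1),'F',o['wrist_force'].round(1),'q6',o['q'][5].round(1))
E
python3 -m jog '[[1,0.02,0.32,0,0,0,1.4],[1,-0.01,0.63,0,0,0,2.8],[1,-0.07,0.95,0,0,0,4.2],[1,-0.17,1.25,0,0,0,5.6],[1,-0.3,1.53,0,0,0,7]]' 30
python3 s.py
```

```text
time: 21.25
ee_pos: [0.5643, 0.2954, 0.1019]
tcp_rot: [-90.2, 0.0, 118.7]
wrist_force: [0.2, -1.8, 6.0]
opening: 0.0234
r 0.0653 th 28.8 [0.5643 0.2954 0.1019] yaw 118.7 F [ 0.2 -1.8  6. ] q6 -1.1
```

```bash
python3 -m jog '[[1,-0.17,0.27,0,0,0,1.4],[1,-0.37,0.51,0,0,0,2.8],[1,-0.6,0.73,0,0,0,4.2],[1,-0.85,0.92,0,0,0,5.6],[1,-1.13,1.08,0,0,0,7]]' 50
python3 s.py
```

```text
time: 21.75
ee_pos: [0.5365, 0.3216, 0.102]
tcp_rot: [-90.1, 0.2, 153.7]
wrist_force: [6.1, -6.4, 5.8]
opening: 0.023
r 0.0648 th 62.9 [0.5365 0.3216 0.102 ] yaw 153.7 F [ 6.1 -6.4  5.8] q6 -32.7
```

```bash
python3 -m jog '[[1,-0.29,0.12,0,0,0,1.4],[1,-0.6,0.21,0,0,0,2.8],[1,-0.91,0.26,0,0,0,4.2],[1,-1.23,0.27,0,0,0,5.6],[1,-1.55,0.24,0,0,0,7]]' 50
python3 s.py
```

```text
time: 22.25
ee_pos: [0.4996, 0.3272, 0.102]
tcp_rot: [-89.9, 0.4, -171.4]
wrist_force: [17.5, -6.3, 1.9]
opening: 0.0228
r 0.0636 th 96.7 [0.4996 0.3272 0.102 ] yaw -171.4 F [17.5 -6.3  1.9] q6 -65.3
```

```bash
python3 -m jog '[[1,-0.31,-0.07,0,0,0,1.4],[1,-0.61,-0.17,0,0,0,2.8],[1,-0.89,-0.31,0,0,0,4.2],[1,-1.16,-0.49,0,0,0,5.6],[1,-1.4,-0.69,0,0,0,7]]' 50
python3 s.py
```

```text
time: 22.75
ee_pos: [0.4649, 0.3097, 0.102]
tcp_rot: [-89.6, 0.3, -136.4]
wrist_force: [18.7, -8.0, 1.2]
opening: 0.0228
r 0.0621 th 132.7 [0.4649 0.3097 0.102 ] yaw -136.4 F [18.7 -8.   1.2] q6 -99.8
```

```bash
python3 -c "
import numpy as np
from scipy.optimize import least_squares as L
A=np.array([(.5716,.2568),(.5643,.2954),(.5365,.3216),(.4996,.3272),(.4649,.3097)])
for r in (.065,.064):
  s=L(lambda c:np.hypot(*(A-c).T)-r,[.507,.264]);print(r,s.x,s.fun.round(4));v=A-s.x;print(np.degrees(np.arctan2(v[:,1],v[:,0])).round(1))
c=L(lambda c:np.hypot(*(A-c).T)-.065,[.507,.264]).x
t0=np.arctan2(.3097-c[1],.4649-c[0])
for dg in (6,12,18,24,28):
  t=t0+np.radians(dg);print(dg,np.round(2.6*np.array([np.cos(t)-np.cos(t0),np.sin(t)-np.sin(t0)]),2))
"
```

```text
0.065 [0.50799854 0.26257795] [-0.0011  0.0002  0.0005  0.0002 -0.0011]
[ -5.2  30.2  64.2  97.4 132.4]
0.064 [0.50857288 0.26373571] [-0.0006  0.0001  0.0003  0.0001 -0.0006]
[ -6.3  29.6  64.2  98.  133.5]
6 [-0.19 -0.19]
12 [-0.36 -0.41]
18 [-0.51 -0.64]
24 [-0.63 -0.88]
28 [-0.7  -1.05]
```

```bash
python3 -m jog '[[1,-0.12,-0.2,0,0,0,1.2],[1,-0.26,-0.42,0,0,0,2.4],[1,-0.4,-0.65,0,0,0,3.6],[1,-0.51,-0.9,0,0,0,4.8],[1,-0.58,-1.08,0,0,0,5.5]]' 50
python3 -m jog '[[1,0,0,0,0,0,0],[1,0,0,0,0,0,0]]' 50
python3 s.py; python3 -c "
import numpy as np
from h import *
E=bot.get_obs()['ee_pos'][:2]-[.508,.263];print(np.hypot(*E),np.degrees(np.arctan2(E[1],E[0]))-6.1)"
```

```text
time: 23.25
ee_pos: [0.4497, 0.2842, 0.102]
tcp_rot: [-89.7, 0.2, -108.9]
wrist_force: [13.3, 3.1, -0.3]
opening: 0.0228
time: 23.45
ee_pos: [0.4496, 0.2836, 0.102]
tcp_rot: [-89.7, 0.2, -109.1]
wrist_force: [11.4, -2.3, 2.0]
opening: 0.0231
r 0.0607 th 161.2 [0.4496 0.2836 0.102 ] yaw -109.1 F [11.4 -2.3  2. ] q6 -128.6
0.0619673721680869 154.50248459039233
```

```bash
python3 -m jog '[[1,0.06,-0.02,0,0,0,0],[0.7,0.06,-0.02,0,0,0,0],[0.4,0.06,-0.02,0,0,0,0],[0,0.06,-0.02,0,0,0,0],[0,0.06,-0.02,0,0,0,0]]'
python3 -m jog '[[0,0,0,0,0,0,0],[0,0,0,0,0,0,0],[0,0,0,1,0,0,0],[0,0,0,2.5,0,0,0],[0,0,0,4,0,0,0]]'
python3 -m jog '[[0,-1,-2,0,0,0,0],[0,-2,-4,0,0,0,0],[0,-3,-6,0,0,0,0],[0,-3,-8,0,0,0,0],[0,-3,-10,0,0,0,0]]'
python3 -m jog '[[0,0,-2,0,0,0,0],[0,0,-4,0,0,0,0],[0,0,-4,0,0,0,0]]'
python3 -c "
from h import *
p,d=cam('top');p2,d2=cam('scene')
o=bot.get_obs();print(o['ee_pos'])
cv2.imwrite('pics/j.png',np.hstack([cv2.resize(p[140:250,110:250],(420,330),interpolation=cv2.INTER_CUBIC),cv2.resize(p2[130:240,270:390],(360,330),interpolation=cv2.INTER_CUBIC)])[:,:,::-1])
W=world('top',d);W=W[(W[:,0]>.40)&(W[:,0]<.7)&(W[:,1]>.0)&(W[:,1]<.36)]
k=W[(W[:,2]>.125)&(W[:,2]<.15)&(W[:,1]>.2)];m=np.median(k,0);print('knob',k.mean(0),m);v=m[:2]-[.508,.263];print('crank',np.arctan2(v[1],v[0])-np.radians(6.1),np.hypot(*v))
n=W[(W[:,0]>.548)&(W[:,0]<.69)&(W[:,1]>.06)&(W[:,1]<.16)&(W[:,2]>.025)&(W[:,2]<.07)];f=np.polyfit(n[:,0],n[:,1],1);print('yaw',np.degrees(np.arctan(f[0])),np.polyval(f,.524),n[:,0].max(),n[:,2].max())
r=bot.regions_of('top','planisher')
for x in r[:2]:
  P=world('top',d,x['pixels']);print('plan',x['conf'],P[P[:,2]>.015].mean(0))
"
```

```text
time: 23.95
ee_pos: [0.4482, 0.283, 0.1]
tcp_rot: [-90.0, -0.0, -109.0]
wrist_force: [-0.3, 0.6, 0.1]
opening: 0.0681
time: 24.45
ee_pos: [0.448, 0.2829, 0.2011]
tcp_rot: [-90.0, -0.1, -109.1]
wrist_force: [0.6, 0.8, -0.4]
opening: 0.0854
time: 24.95
ee_pos: [0.3728, 0.048, 0.2006]
tcp_rot: [-89.9, 0.0, -109.0]
wrist_force: [1.6, 0.9, 0.4]
opening: 0.0852
time: 25.25
ee_pos: [0.3733, -0.0559, 0.2004]
tcp_rot: [-90.0, -0.1, -109.6]
wrist_force: [-0.9, 0.6, -0.1]
opening: 0.0857
[ 0.3736925  -0.05193888  0.20033066]
knob [0.44494646 0.28251684 0.13876637] [0.44511666 0.2816264  0.13929991]
crank 2.7471554779901406 0.06558396580044909
yaw 12.38697155328622 0.10456135353321834 0.6874401813727485 0.06940525641503456
plan 0.84 [ 0.59307061 -0.22972157  0.02430571]
```

View pics/j.png

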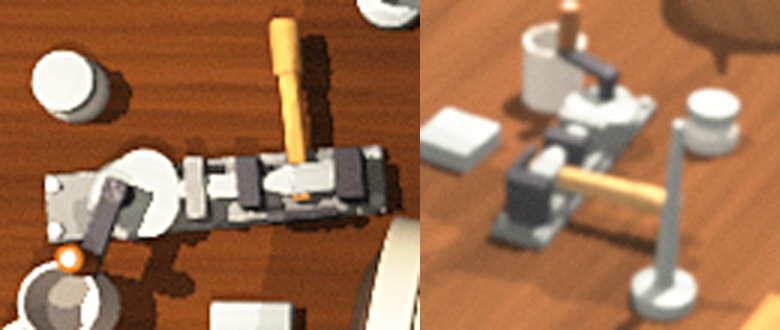

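The crank sits at about 2.7 rad with the handle at crop (68, 260). The jaw is closed and the head lies between the jaws. One last numeric check of the clamped pose.

```bash
python3 -c "
from h import *
p,d=cam('top');W=world('top',d)
V=np.array([[np.cos(.1065),np.sin(.1065)],[-np.sin(.1065),np.cos(.1065)]])
L=(W[:,:2]-[.524,.113])@V.T*1000;z=W[:,2]*1000
def s(n,m): q=L[m];print(n,m.sum(),np.percentile(q,3,0).round(1),np.percentile(q,97,0).round(1),z[m].mean().round(1))
n=(abs(L[:,1])<22)&(L[:,0]>30)&(L[:,0]<140)&(z>35)&(z<75)
print('handle dyaw',np.degrees(np.arctan(np.polyfit(L[n,0],L[n,1],1)[0])).round(1),np.polyfit(L[n,0],L[n,1],1)[1].round(1));s('handle',n)
for n,a,b in(('fixed',-60,-33),('mov',22,60)): s(n,(abs(L[:,0])<25)&(L[:,1]>a)&(L[:,1]<b)&(z>60)&(z<76))
s('head',(abs(L[:,0])<20)&(abs(L[:,1])<30)&(z>48)&(z<62))
v=bot.regions_of('top','hammer')
o=bot.get_obs();print(o['time'])
"
```

```text
handle dyaw 1.8 0.7
handle 332 [34.1 -6.4] [137.3  15.7] 52.5
fixed 140 [-20.5 -54.3] [ 20.2 -34.2] 66.5
mov 137 [-21.1  33.6] [19.5 52.6] 66.6
head 231 [-13.4 -27.5] [16.6 26.4] 55.6
25.5
```

```bash
python3 -c "
from workcell import bot
print(bot.job_done())"
```

```text
the job is handed in; nothing more can be done
None
```

The cross-peen hammer is clamped in the vise, the crank is parked on the cam's dwell, and the job was handed in at about 25.5 s of the 66 s allowed.

I pulled the hammer out of the rack by its head, set it down on open bench and regripped it at the neck. Then I laid the head on the vise bed, turned the crank counter-clockwise, let go and moved the arm away.

**Last checks, from the top camera:**
- **Crank:** after release it reads about 2.75 rad; the arm's own pose put it at about 2.70 just before, against a target of 2.7. Both are well inside the dwell.
- **Clamping:** the moving jaw's face is at about y = +33 mm and the fixed jaw's at about -33 mm. The head's centre is within about 2 mm of the nest in both directions, and the head lies flat.
- **Handle:** it points out of the open side. Its measured yaw is about 2° off the vise axis, close to what this camera can resolve.
- **Planisher:** still in the rack, within about 1–3 mm of where it started.
- **Other items:** the last picture shows nothing else moved near the vise; I did not measure the other items again.

**Disagreements:**
- The scene camera read positions about 5 mm off from the top camera. I used the top camera because it matched the arm's own position.
- One automatic fit of the handle's yaw gave 12°, most likely because points from the mandrel were included. A fit limited to the handle gave the 2° above.

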